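# Find the rattling shim case

## Task

Something has come loose in one of the three shim cases in the rack. Going from left to right, grip each case, lift it clear of the rack, shake it briskly to and fro along its length above its slot, and stand it back in its own slot; then take the one that rattles and hold it out, upright and still, about a hand's breadth above the middle of the notebook, and finish while still holding it there. The two quiet cases must be left standing in their own slots, and the other things on the bench left alone.

Things in the scene. Friction and masses are not known exactly. Their poses are not given: they have to be found in the camera images.
- rack: Fixed low aluminium rack, 170 x 280 mm (own x, y), base 6 mm thick, origin at the centre of its underside. Own x points away from the robot along the slots, own y to the left across them. Three slots 90 mm apart, each between two side rails (inside gap 36 mm, tops 34 mm above the bench, flared outward) and end stops 20 mm high (inside gap 144 mm).
- slot_left (a point): Centre of the floor of the left slot (largest y seen from the robot), 6 mm above the bench; axes as the rack's.
- slot_middle (a point): Centre of the floor of the middle slot, likewise.
- slot_right (a point): Centre of the floor of the right slot, likewise.
- case_1: One of three outwardly identical flat hinged shim cases, latched shut, standing on its long hinge edge in a slot of the rack, latch edge up. 130 mm long (own x), 26 mm thick (own y; broad faces flat and firm), 72 mm high (own z, up). Origin: centre of the lower edge. 0.35 to 0.45 kg, varying at random, so weight tells nothing.
- case_2: As case_1, in another slot. In one of the three, which cannot be seen, a loose 0.15 kg steel disc rolls freely along the length, about 33 mm either way of the middle, and knocks on the ends; in the other two everything is packed fast.
- case_3: As case_1, in another slot. The knocks of the loose one are felt through the gripper when it is shaken along its length (own x): some 35 mm either way, at 0.3 m/s or more. Or, held with its length tipped, its disc rolls to the low end and shifts the balance.
- notebook: Cream spiral notebook lying flat on the bench left of the rack, fixed, 210 x 152 x 14 mm (own x, y, z). Origin: centre of its underside.
- tape_roll: Bystander: black roll of tape lying flat, 58 mm across, 19 mm high. Origin: centre of the underside.
- brush: Bystander: wooden brass brush lying to the right, 210 mm long, 26 mm high. Origin: centre of the underside.
- union_nut: Bystander: steel hexagonal union nut, 27 mm across, 20 mm high, standing. Origin: centre of the underside.

How it is judged:
By the outcome, as a careful person would: the job done as asked, in the order asked, and still so for the second after the job is handed in, while the arm keeps its last pose, push and grip.
It also fails if it takes over 72 s, if anything falls off the work surface, if the arm or the gripper's body presses on something with over 40 N, if the wrist force passes 120 N, or if a joint passes its speed limit or range.

## Robot

A 6-joint arm with a two-finger parallel gripper is mounted at the origin on a cart in front of the work surface, level with it; the furniture and walls round the work are solid. World frame = base frame: x ahead of the robot, y to its left, z up, the work surface at z = 0. Lengths are in m, angles in degrees, forces in N, time in s.
With the tool pointing down it reaches from about 0.35 to 0.775 m from the base axis. Payload 7.3 kg.
Tool frame: the origin (TCP) lies between the finger pads; the fingertips stand 8 mm ahead of it and the grasp point (between the pads) lies 11 mm behind it (bot.tip_reach is the distance from the TCP to the fingertips, in m); z points along the fingers, y is the line along which they close (so a half turn about z gives the same grasp; the last joint's range is limited). The gripper opens to 92 mm and grips with 3 to 60 N. Pads are 19 mm wide; open, the fingers measure 130 mm over their backs; the gripper's body (75 mm by 190 mm) begins 47 mm behind the grasp point.
Start: joints at [-83.824, 19.595, 87.324, -0, 73.075, -8.365], TCP at [0.132, -0.508, 0.235] pointing down, gripper open.
Joint ranges: [-145.02, 145.02], [-44.19, 115.74], [2.07, 154.8], [-57.11, 237.11], [16.16, 152.29], [-177.93, 177.93]. Speed limits (degrees/s): [147.25, 147.25, 180, 180, 180, 180].

## Interface

Orientations are given as [roll, pitch, yaw] about the fixed x, y, z axes, in that order (R = Rz(yaw) Ry(pitch) Rx(roll)).
In Python, from station import bot, eoat, ik, vision, monitor gives the robot as it stands. The module is installed in compiled form; this text tells all that it offers. Calls block until the motion is done:
- bot.goto(position, orientation): joint-space move of the TCP to a pose.
- bot.movel(position, attitude=None, v=0.15, until_force=None): straight line of the TCP; attitude=None keeps the orientation; v is the mean speed in m/s. With until_force (N) it stops when the force on the tool has changed by that much, and returns True; else False.
- bot.move_j(angles): joint-space move.
- eoat.let_go() and eoat.grab(strength=None): open the fingers fully, or close them until they stop; strength is the grip in N (None keeps the last).
- bot.pause(seconds).
- ik(position, orientation): joint angles nearest the present ones, or None.
- vision.snapshot(name): name is "scene" or "top"; returns a dict with "frame" (384x512x3 uint8, red, green, blue), "fx", "fy", "cx", "cy" (pixels), "rvec" (rotation vector, rad) and "tvec" (3), from world to camera coordinates, as OpenCV has them. Camera axes: x right, y down, z forward; pixel columns grow to the right and rows downward; lengths in m; the calibration is good to about 2 mm. A picture is of the moment at which its call begins. There is no depth.
A pose or a line that the arm cannot do raises bot.MotionError and nothing moves.
- bot.hand_in(): hands the job in; it is judged then, once.
Trained networks look in a picture, given as the dict that the camera call returned (one of the last four; its "shot" number tells which), for a name from the list of things; names that differ only in an ending like _2 or _b are one class to them, and where a whole thing is asked for, a point or a joint stands for the part that bears it (a point fixed in the world has none). Each returns a list of dicts, best first, with "score" (0 to 1); they miss things now and then, are a little off and sometimes report something else, mostly with a low value. They report only what shows in the picture. A call takes as long as a camera call.
- vision.trace(name, picture): "mask" (384x512 bool, what is visible of it) and "pixel" ([column, row] in pixels, amid what is visible of it).
Readings, each from a call of its own:
- monitor.read_t(): time.
- monitor.read_joint_pos(): joint angles.
- monitor.read_dq(): joint speeds.
- monitor.read_joint_efforts(): joint torques, N m.
- monitor.read_eef_pos(): TCP position.
- monitor.read_ee_rot(): TCP orientation.
- monitor.read_force(): force on the tool from outside, world axes, zero at the start.
- monitor.read_torque(): the same for the moment, N m.
- monitor.read_width(): finger opening in m.
- monitor.read_grasp_force(): force on a finger pad.
Only numpy, scipy, OpenCV 4.12 (cv2) and the standard library are available. Lean on these libraries where they do the work, as an engineer would, in place of code of your own. Each camera call takes 0.05 s, during which the arm holds its last target. There are 200 camera calls.

## Working session

There is one attempt and no reset: what is moved stays moved. The work goes in short steps, each a Python script; the robot and the scene stay as the last script left them, time stands still between calls to the robot, and variables do not carry over. Pictures are saved under pics/ and viewed, at most 10 in all, crops included, and the job is handed in when it is done.

```bash
mkdir -p pics; cat > h.py <<'E'
import numpy as np, cv2
from station import bot, eoat, ik, vision, monitor
def ray(s,px):
    R=cv2.Rodrigues(np.array(s["rvec"],float))[0]; t=np.array(s["tvec"],float).ravel()
    d=R.T@np.array([(px[0]-s["cx"])/s["fx"],(px[1]-s["cy"])/s["fy"],1.]); return -R.T@t,d
def at(s,px,z):
    o,d=ray(s,px); return o+d*(z-o[2])/d[2]
def proj(s,P):
    K=np.array([[s["fx"],0,s["cx"]],[0,s["fy"],s["cy"]],[0,0,1.]])
    return cv2.projectPoints(np.array(P,float).reshape(-1,3),np.array(s["rvec"],float),np.array(s["tvec"],float),K,None)[0].reshape(-1,2)
E
python3 - <<'E'
from h import *
for n in("top","scene"):
    s=vision.snapshot(n); cv2.imwrite(f"pics/{n}0.png",s["frame"][:,:,::-1])
    print(n,ray(s,(256,192))[0].round(3),at(s,(256,192),0).round(3),s["fx"])
    for k in("rack","case_1","notebook","tape_roll","brush","union_nut"):
        for r in vision.trace(k,s):
            c=max(cv2.findContours(r["mask"].astype(np.uint8),0,2)[0],key=cv2.contourArea)
            q=cv2.boxPoints(cv2.minAreaRect(c))
            print(k,round(r["score"],2),np.round(r["pixel"]),q.round().tolist())
print(monitor.read_t())
E
```

```text
top [ 0.356 -0.155  1.375] [ 0.496 -0.134  0.   ] 410.28487884846993
rack 0.79 [254. 178.] [[213.0, 149.0], [298.0, 144.0], [300.0, 196.0], [216.0, 200.0]]
case_1 0.82 [284. 169.] [[279.0, 147.0], [288.0, 147.0], [291.0, 187.0], [281.0, 187.0]]
case_1 0.8 [228. 176.] [[224.0, 151.0], [234.0, 151.0], [235.0, 192.0], [225.0, 192.0]]
case_1 0.64 [256. 169.] [[251.0, 150.0], [261.0, 150.0], [263.0, 191.0], [253.0, 191.0]]
notebook 0.89 [158. 188.] [[132.0, 159.0], [177.0, 154.0], [184.0, 216.0], [139.0, 221.0]]
tape_roll 0.71 [354. 206.] [[341.0, 211.0], [351.0, 203.0], [354.0, 208.0], [344.0, 215.0]]
brush 0.65 [364. 158.] [[330.0, 154.0], [393.0, 154.0], [393.0, 160.0], [330.0, 160.0]]
brush 0.45 [230. 172.] [[224.0, 151.0], [234.0, 151.0], [234.0, 192.0], [224.0, 192.0]]
union_nut 0.4 [204. 212.] [[199.0, 212.0], [204.0, 208.0], [208.0, 212.0], [204.0, 217.0]]
scene [ 0.067 -1.036  0.989] [ 0.562 -0.126  0.   ] 423.90189739822335
rack 0.59 [253. 210.] [[218.0, 179.0], [256.0, 150.0], [302.0, 212.0], [264.0, 241.0]]
case_1 0.85 [257. 184.] [[237.0, 184.0], [273.0, 170.0], [279.0, 185.0], [242.0, 199.0]]
case_1 0.85 [272. 204.] [[249.0, 202.0], [290.0, 185.0], [297.0, 202.0], [256.0, 218.0]]
case_1 0.66 [246. 169.] [[224.0, 166.0], [262.0, 154.0], [267.0, 170.0], [229.0, 182.0]]
notebook 0.7 [208. 144.] [[172.0, 140.0], [232.0, 120.0], [241.0, 147.0], [181.0, 167.0]]
tape_roll 0.54 [267. 276.] [[254.0, 269.0], [273.0, 269.0], [273.0, 288.0], [254.0, 288.0]]
brush 0.97 [332. 268.] [[305.0, 240.0], [313.0, 234.0], [354.0, 290.0], [345.0, 296.0]]
union_nut 0.64 [272. 205.] [[249.0, 201.0], [290.0, 185.0], [297.0, 201.0], [256.0, 218.0]]
union_nut 0.55 [201. 172.] [[196.0, 174.0], [199.0, 168.0], [205.0, 171.0], [202.0, 177.0]]
0.7
```

```bash
python3 - <<'E'
import cv2
a=cv2.imread("pics/top0.png")[120:250,100:420]; b=cv2.imread("pics/scene0.png")[100:310,130:400]
cv2.imwrite("pics/a.png",cv2.resize(a,None,fx=2.5,fy=2.5,interpolation=2)); cv2.imwrite("pics/b.png",cv2.resize(b,None,fx=2.8,fy=2.8,interpolation=2))
E
```

```text
(no output)
```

View pics/a.png

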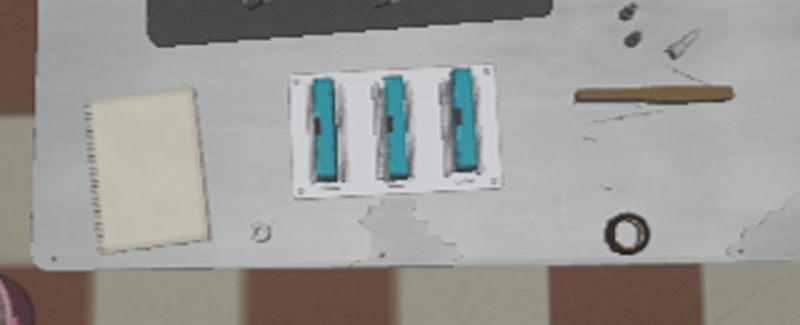

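View pics/b.png

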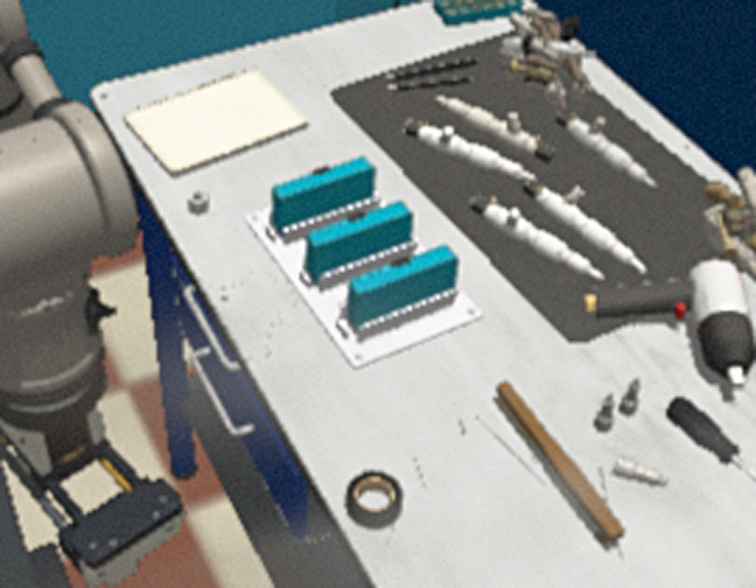

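```bash
cat > m.py <<'E'
from h import *
from scipy.optimize import minimize
def box(p,L,z0):
    x,y,a=p; c,s=np.cos(a),np.sin(a)
    return [[x+c*u-s*v,y+s*u+c*v,w] for u in(-L[0]/2,L[0]/2) for v in(-L[1]/2,L[1]/2) for w in(z0,z0+L[2])]
U=4
def fit(obs,L,z0,p0,hull=False):
    M=[]
    for s,m in obs:
        m=cv2.resize(m.astype(np.float32),None,fx=U,fy=U,interpolation=1)>.5
        if hull:
            c=np.vstack(cv2.findContours(m.astype(np.uint8),0,2)[0]); k=np.zeros(m.shape,np.uint8); cv2.fillConvexPoly(k,cv2.convexHull(c),1); m=k>0
        M.append((s,m))
    def cost(q):
        p=np.array(p0)+q*[.01,.01,.05]; t=0
        for s,m in M:
            k=np.zeros(m.shape,np.uint8); h=cv2.convexHull(((proj(s,box(p,L,z0))+.5)*U-.5).astype(np.float32))
            cv2.fillConvexPoly(k,np.round(h*16).astype(np.int32),1,shift=4); k=k>0
            t+=1-(k&m).sum()/(k|m).sum()
        return t/len(M)
    r=minimize(cost,np.zeros(3),method="Nelder-Mead",options=dict(initial_simplex=np.array([[0,0,0],[1.5,0,0],[0,1.5,0],[0,0,1.5]]),xatol=.01,fatol=1e-4))
    return np.array(p0)+r.x*[.01,.01,.05],r.fun
E
python3 - <<'E'
from m import *
S=[vision.snapshot(n) for n in("top","scene")]
T=lambda k,i:[r for r in vision.trace(k,S[i])]
def show(k,r): print(k,r[0][:2].round(4),np.degrees(r[0][2]).round(2),"1-iou",round(r[1],3))
rk=T("rack",0)[0]["mask"]
p=at(S[0],(256.5,172),.006); show("rack",fit([(S[0],rk)],(.17,.28,.006),0,[p[0],p[1],0],True))
for b in(0,1):
    n=T("notebook",b)[0]; p=at(S[b],n["pixel"],.014); show("notebook",fit([(S[b],n["mask"])],(.21,.152,.014),0,[p[0],p[1],0]))
a=sorted([r for r in T("case_1",0) if r["score"]>.5],key=lambda r:r["pixel"][0])
b=sorted([r for r in T("case_1",1) if r["score"]>.5],key=lambda r:r["pixel"][1])
for u,v in zip(a,b):
    p=at(S[0],u["pixel"],.078); i=[p[0],p[1],0.]
    show("case top",fit([(S[0],u["mask"])],(.13,.026,.072),.006,i)); show("case both",fit([(S[0],u["mask"]),(S[1],v["mask"])],(.13,.026,.072),.006,i))
t=monitor.read_t(); monitor.read_force(); print(t,monitor.read_t(),monitor.read_ee_rot(),monitor.read_force(),monitor.read_torque())
E
```

```text
rack [ 0.5632 -0.1378] 2.59 1-iou 0.02
notebook [0.514  0.1953] 6.73 1-iou 0.055
notebook [0.5121 0.1909] 5.87 1-iou 0.055
case top [ 0.5557 -0.0485] 3.2 1-iou 0.152
case both [ 0.5581 -0.0484] 3.3 1-iou 0.203
case top [ 0.5625 -0.1401] 2.95 1-iou 0.074
case both [ 0.5624 -0.1397] 2.12 1-iou 0.164
case top [ 0.5706 -0.2287] 1.96 1-iou 0.092
case both [ 0.5714 -0.2288] 1.76 1-iou 0.149
1.05 1.05 [ 1.79992730e+02 -9.94291218e-05  1.45410542e+01] [0.39385192 0.3129005  0.73675569] [ 0.03653403 -0.04806552  0.01518406]
```

```bash
cat > go.py <<'E'
from h import *
YAW=2.6; a=np.radians(YAW); X=np.array([np.cos(a),np.sin(a),0]); Y=np.array([-np.sin(a),np.cos(a),0])
RACK=np.array([.5632,-.1383,0])
D=[180,0,YAW]; GZ=.050; UP=np.array([0,0,.09])
def pick(p):
    p=np.array(p,float); bot.goto(p+[0,0,.13-GZ],D); bot.movel(p,D,v=.15); eoat.grab(45)
    print("width",round(monitor.read_width(),4),"F",round(monitor.read_grasp_force(),1))
def mom(n=8):
    r=[]
    for _ in range(n): bot.pause(.03); r.append(np.r_[np.dot(monitor.read_torque(),Y),monitor.read_force()])
    return np.mean(r,0).round(3),np.std(r,0).round(3)
def shake(c):
    bot.movel(c+.035*X,D,v=.25); f=[]
    for k in range(8):
        bot.movel(c+(-1)**(k+1)*.035*X,D,v=.35)
        g=[]
        for _ in range(3): g.append(round(float(np.dot(monitor.read_force(),X)),2)); bot.pause(.01)
        f.append(g)
    bot.movel(c,D,v=.25); print("postF",f)
def test(p):
    p=np.array(p,float); pick(p); c=p+UP; bot.movel(c,D,v=.2); print("w",round(monitor.read_width(),4),"t",monitor.read_t())
    shake(c)
    for q in(18,-18):
        # the grasp is near the TCP, so turning about the TCP tips the case in place
        bot.movel(c,[180,q,YAW],v=.15); bot.pause(.3); print("tip",q,*mom())
    bot.movel(c,D,v=.15); print("t",monitor.read_t(),"w",round(monitor.read_width(),4))
def place(p):
    p=np.array(p,float); bot.movel(p+[0,0,.015],D,v=.2); print("contact",bot.movel(p-[0,0,.001],D,v=.04,until_force=6),monitor.read_eef_pos())
    eoat.let_go(); bot.movel(p+[0,0,.13-GZ],D,v=.25)
SL=[np.r_[(RACK+k*.09*Y)[:2]+dx*X[:2],GZ] for k,dx in((1,0.),(0,0.),(-1,.003))]
E
python3 - <<'E'
from go import *
print(np.round(SL,4)); test(SL[0]); s=vision.snapshot("scene"); cv2.imwrite("pics/c.png",cv2.resize(s["frame"][80:300,130:400,::-1],None,fx=2.5,fy=2.5))
E
```

```text
[[ 0.5591 -0.0484  0.05  ]
 [ 0.5632 -0.1383  0.05  ]
 [ 0.5703 -0.2281  0.05  ]]
width 0.0254 F 45.0
w 0.0258 t 5.6417
postF [[0.72, 1.85, 0.61], [-1.08, -0.93, -0.66], [-0.03, 1.24, 1.23], [-1.03, -0.43, -0.59], [-0.1, 0.7, 1.34], [-0.99, -0.45, -0.13], [0.13, -0.02, 0.46], [-1.3, -1.05, -1.29]]
tip 18 [-0.411  0.136 -0.1   -3.649] [0.029 0.46  0.61  0.556]
tip -18 [ 0.415  0.157  0.044 -4.124] [0.021 0.554 0.359 0.398]
t 12.2083 w 0.0256
```

View pics/c.png

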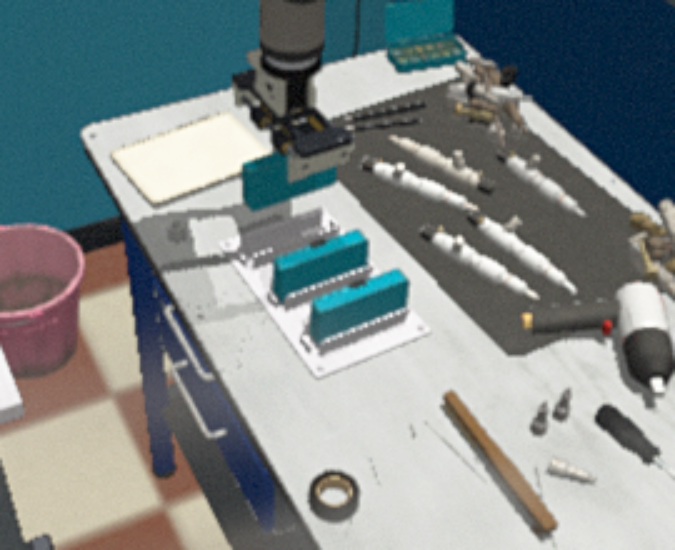

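The left case hangs level above its slot (crop px ~290,178), with the other two cases and the bystanders undisturbed. I'll put it back and test the middle one.

```bash
python3 - <<'E'
from go import *
place(SL[0]); s=vision.snapshot("scene"); cv2.imwrite("pics/d.png",cv2.resize(s["frame"][80:300,130:400,::-1],None,fx=2.5,fy=2.5))
print(monitor.read_t())
E
```

```text
contact True [ 0.55940924 -0.04847272  0.04987972]
14.875
```

View pics/d.png

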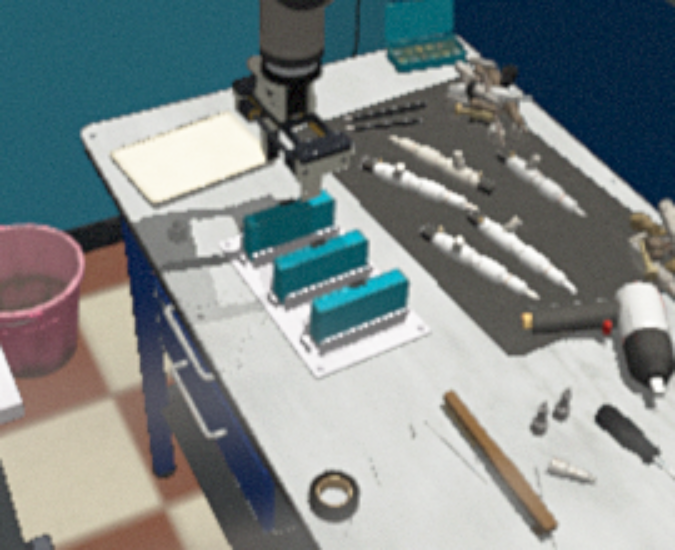

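The left case stands in its slot again (crop px ~290,225). Next come the middle and right cases.

```bash
python3 - <<'E'
from go import *
test(SL[1]); place(SL[1]); print(monitor.read_t())
test(SL[2]); place(SL[2]); print(monitor.read_t())
s=vision.snapshot("scene"); cv2.imwrite("pics/e.png",cv2.resize(s["frame"][80:300,130:400,::-1],None,fx=2.5,fy=2.5))
E
```

```text
width 0.0257 F 44.9
w 0.0259 t 17.65
postF [[1.56, 0.76, 0.82], [-0.42, -0.19, -0.32], [0.44, 1.3, 1.72], [-1.04, -0.81, -0.73], [0.68, 1.72, 0.42], [-0.36, 0.79, -1.22], [0.89, 0.63, -0.03], [-0.16, 0.14, -0.98]]
tip 18 [-0.392  0.284 -0.244 -4.01 ] [0.025 0.265 0.49  0.678]
tip -18 [ 0.395  0.307 -0.168 -3.504] [0.022 0.423 0.43  0.511]
t 24.1333 w 0.0259
contact True [ 0.56354429 -0.13863601  0.04999658]
26.7
width 0.0257 F 45.0
w 0.0259 t 29.4667
postF [[0.52, 0.23, -0.64], [0.09, 0.32, -1.51], [3.36, -1.14, 1.36], [-0.63, -0.08, -0.18], [1.39, -0.31, 1.48], [0.39, -0.44, 0.21], [1.49, 0.44, 0.17], [-0.32, -0.85, -0.22]]
tip 18 [-0.362 -0.194 -0.404 -4.027] [0.024 0.469 0.421 0.599]
tip -18 [ 0.369 -0.063 -0.025 -4.145] [0.024 0.307 0.453 0.526]
t 35.9 w 0.0258
contact True [ 0.5706413  -0.22830714  0.04998488]
38.4667
```

View pics/e.png

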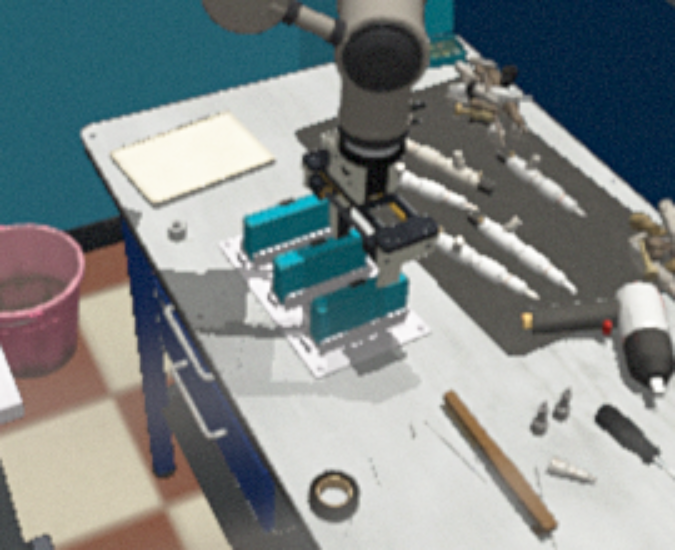

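All three cases stand in their slots (crop px ~287,225, ~320,262 and ~360,305). Moment per weight is lowest for the right case (about 15% below the others), and its shake forces are the most erratic. I'll pick it up and confirm with a small tilt, where the case's weight hardly contributes.

```bash
python3 - <<'E'
from go import *
p=SL[2]; bot.movel(p,D,v=.15); eoat.grab(45); c=p+UP; bot.movel(c,D,v=.2); m={}
for q in(5,-5):
    bot.movel(c,[180,q,YAW],v=.1); bot.pause(.7); m[q]=mom(20); print(q,*m[q])
bot.movel(c,D,v=.1); print("diff",m[-5][0][0]-m[5][0][0],"quiet ~.206 loose ~.14",monitor.read_t())
E
```

```text
5 [-5.400e-02  1.000e-03  4.500e-02 -4.066e+00] [0.033 0.456 0.347 0.568]
-5 [ 0.076  0.03   0.109 -3.961] [0.022 0.568 0.621 0.418]
diff 0.13 quiet ~.206 loose ~.14 44.3917
```

The difference is 0.13, which matches a loose disc (quiet would be about 0.21), so the right case is the one. I'll carry it to the notebook.

```bash
python3 - <<'E'
from go import *
c=SL[2]; bot.movel([c[0],c[1],.20],D,v=.15); bot.movel([.513,.193,.20],D,v=.15); bot.movel([.513,.193,.146],D,v=.08); bot.pause(.8)
print(monitor.read_t(),monitor.read_eef_pos(),monitor.read_width(),monitor.read_grasp_force())
a,b=[vision.snapshot(n)["frame"][:,:,::-1] for n in("scene","top")]
cv2.imwrite("pics/f.png",cv2.resize(np.vstack([a[80:300,130:400],b[110:250,110:380]]),None,fx=1.6,fy=1.6))
E
```

```text
49.55 [0.51297914 0.19300185 0.14595996] 0.02580468495194214 44.99151170253754
```

View pics/f.png

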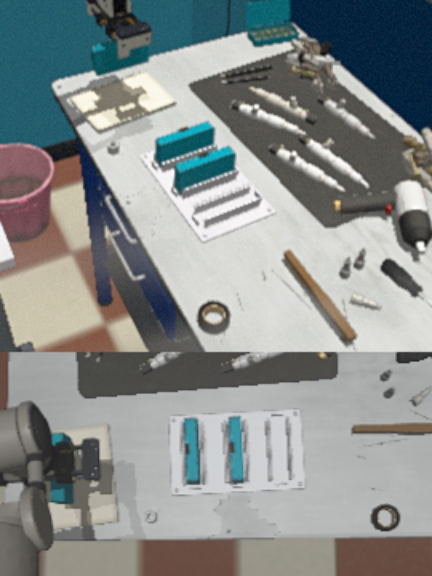

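The case is held upright over the notebook (px ~120,55). The two quiet cases stand in their slots (px ~190,450 and ~237,450), and the bystanders are where they were.

```bash
python3 -c "
from station import bot; print(bot.hand_in())"
```

```text
the job is handed in; nothing more can be done
None
```

I shook all three cases from left to right and put each back in its own slot; the right-hand one rattles, and I handed the job in at about 50 s with it held upright and still about 9 cm above the middle of the notebook.

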